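# Index the polish turntable and lock it

### The job

Turn the round acrylic turntable by its rim until the engraved line at its edge faces the fixed steel pointer, pressing only lightly so that its bearing is not overloaded. Then gently push the steel locking bolt by its upright tab towards the turntable until it is fully home in its notch, and let go. Keep the three polish bottles standing on the turntable and leave everything else where it is.

Things in the scene. Friction and masses are not known exactly. Their poses are not given: they have to be found in the camera images.
- turntable: Fixed white foot (disc of radius 80 mm) with the bolt's guide block, on a rubber pad 0 to 8 mm thick; place, height and heading differ. Origin: on the turning axis at the underside of the white foot (0 to 8 mm above the work surface); z up, x outward from the axis through the pointer, along the bolt. Guide block: 40 mm wide, 35 mm high, 125 to 147 mm from the axis; pointer on it, up to 39 mm high.
- platter: Clear acrylic disc that turns, radius 115 mm, 8 mm thick, its top on the axis 38 mm above the foot's origin; the bottles stand within 65 mm of the axis. Origin: on the axis at its underside; x points along the engraved line, z up. Turns both ways, starts with the line 1.2 to 3.14 rad from the pointer, either way round, and stays where left.
- platter_top (a point): Disc's top on the axis. The rim is smooth: press on the top near the edge and drag round. Bearing drag 0.6 N m: at 100 mm radius a finger slips under about 8 N and lags some 10% even at 12 N. The disc sinks 1 mm per 16 N. It stands up to 2.4 degrees out of level, a fixed slant that differs each time: the track at the rim rises and falls up to 4 mm. Over 18 N of robot contact overloads it.
- notch (a point): The one notch, 15 mm wide, in a 10 mm thick ring that hangs under the disc, 88 to 98 mm from the axis; it lies right under the engraved line and takes the bolt's nose. Origin: its middle, 93 mm from the axis, 22 mm above the foot's origin (give or take the slant).
- mark (a point): Outer end of the engraved dark line (40 mm long, 5 mm wide, radial) on the platter's top, 113 mm from the axis, 38 mm above the foot's origin (give or take the slant).
- pointer (a point): Tip of the fixed steel pointer, 119 mm from the axis, 38 mm above the foot's origin. Its x axis points outward from the turning axis. When the line faces it, the two points are 6 mm apart.
- bolt: Steel locking bolt in the guide block, 10 mm wide; slides 18 mm from fully out (start) to fully home, straight towards the turning axis (the foot's -x), against 2.5 N of friction, and stays where left. Origin: tip of its nose, 21 mm above the foot's origin, 103 mm from the axis at the start, 85 mm when home.
- nose (a point): Tip of the bolt's round nose. It forgives about 5 mm of misalignment of the line, then turns the disc to fit (up to about 15 N of push); if the line is farther off, the bolt meets the ring after about 5 mm and stops. Over 25 N on the bolt or its tab bends it.
- tab (a point): Centre of the outer face of the bolt's upright tab (8 mm thick, 26 mm wide, 17 to 67 mm above the foot's origin), on the side away from the turntable; 56 mm above the foot's origin, 169 mm from the axis at the start, 151 mm when home. Push here towards the axis. A spring cushions the tab on the bolt: it yields 1 mm per 4 N, 6 mm at most, and springs back.
- polish0: Closed round polish bottle standing loose on the platter, 28 mm in diameter, 58 mm high, about 42 mm from the axis. Origin: centre of its underside.
- polish1: Closed square polish bottle standing loose on the platter, 26 mm wide, 58 mm high, about 42 mm from the axis. Origin: centre of its underside.
- polish2: Closed round polish bottle standing loose on the platter, 28 mm in diameter, 58 mm high, about 42 mm from the axis. Origin: centre of its underside.
- tray: White melamine tray, 220 x 130 mm, 18 mm high, to the right of the turntable; leave alone. Origin: centre of its underside.
- pusher: Stainless nail pusher, 125 mm long, 7 mm thick, lying in the tray; leave alone.
- separator: Hard mint silicone toe separator, 85 x 39 mm, 16 mm high, in the tray; leave alone.
- buffer: Black plastic buffer block, 60 x 28 mm, 26 mm high, in the tray; leave alone.
- remover: Upright clear bottle with white cap, 54 mm in diameter, 110 mm high, left of the turntable; leave alone.
- dish: Small white ceramic bowl, 80 mm in diameter, 30 mm high, left of the turntable; leave alone.
- file: Grey flat nail file, 160 x 20 x 5 mm, left of the turntable; leave alone.
- creamjar: Low ceramic jar with a metal lid, 56 mm in diameter, 45 mm high, right of and beyond the turntable; leave alone.

How it is judged:
On the way:
1. the engraved line faces the pointer (within 6 mm sideways) and the turntable stands still, the bolt still drawn back (y of mark in the frame of pointer between -0.006 and 0.006 m and horizontal distance between mark and pointer below 0.03 m and angular speed of platter below 0.05 rad/s and x of bolt in the frame of turntable above 0.097 m), for 0.2 s.
At the end, for the whole second after the job is handed in: The bolt is home (within 4 mm of the end of its 18 mm travel) and at rest, the engraved line faces the pointer within 5 mm sideways, the turntable stands still, and the three bottles stand upright (within 0.1 rad) on it, each within 85 mm of its axis (x of bolt in the frame of turntable below 0.089 m and y of mark in the frame of pointer between -0.005 and 0.005 m and horizontal distance between mark and pointer below 0.03 m and angular speed of platter below 0.05 rad/s and linear speed of bolt below 0.005 m/s and angle between each of polish0, polish1, polish2's own z axis and vertical below 0.1 rad and horizontal distance between each of polish0, polish1, polish2 and platter below 0.085 m); the robot touches nothing.
It fails at once if the robot loads the turntable disc with more than 18 N (contact force between any of the arm, the fingers and platter above 18 N).
It fails at once if the robot loads the bolt with more than 25 N (contact force between any of the arm, the fingers and bolt above 25 N).
It fails at once if a polish bottle is tipped (angle between any of polish0, polish1, polish2's own z axis and vertical above 0.5 rad).
It fails at once if a bystander is moved by more than 30 mm (distance of any of pusher, separator, buffer, remover, dish, file, creamjar from where it was at the start of the episode above 0.03 m).
It also fails if it takes over 67 s, if anything falls off the work surface, if the arm or the gripper's body presses on something with over 40 N, if the wrist force passes 120 N, or if a joint passes its speed limit or range.

### The arm

A 6-joint arm with a two-finger parallel gripper is mounted at the origin on the work surface. World frame = base frame: x ahead of the robot, y to its left, z up, the work surface at z = 0. Lengths are in m, angles in rad, forces in N, time in s.
With the tool pointing down it reaches from about 0.25 to 0.85 m from the base axis. Payload 12.5 kg.
Tool frame: the origin (TCP) lies midway between the tips of the shut fingers; the grasp point (between the pads) lies r.pinch_z behind it (r.pinch_z is the distance from the TCP to the grasp point, in m); x points along the fingers, y is the direction in which the jaws open and shut, and the axes are right-handed (so a half turn about x gives the same grasp; the last joint's range is limited). The gripper opens to 93 mm and grips with 3 to 60 N. Pads are 15 mm wide; open, the fingers measure 128 mm over their backs; the gripper's body (75 mm by 188 mm) begins 65 mm behind the grasp point.
Start: joints at [1.081, 0.351, 1.652, -0, 1.139, -0.085], TCP at [0.217, 0.506, 0.219] pointing down, gripper open.
Joint ranges: [-2.75, 2.75], [-0.79, 2.1], [0.01, 2.65], [-1.57, 4.71], [0.07, 3.14], [-2.87, 2.87]. Speed limits (rad/s): [2.22, 2.22, 2.79, 3.14, 3.14, 3.14].

### API

Orientations are given as a unit quaternion [x, y, z, w].
In Python, from bench import r gives the robot as it stands. The module is installed in compiled form; this text tells all that it offers.
- The arm moves only by the shell command python3 -m pendant 'ROWS' [OPENING] [FORCE]. ROWS is JSON, a list of rows, each an object of numbers: "tx", "ty", "tz": the shift along the tool's x, y, z in units of 40 mm (1.0 is 40 mm); "rx", "ry", "rz": the turn, a rotation vector about the tool's x, y, z in rad. In form: [{"tx": .., "ty": .., "tz": .., "rx": .., "ry": .., "rz": ..}, ...]. A call has exactly 10 rows; each row is the pose to reach, as a shift and turn from the pose measured when the call began, along the tool's axes at that moment; what a row does not reach only later rows make up. A row lasts 1/10 s, in which the tool goes at most 50 mm and 8.59 degrees, less where a joint would pass 70% of its speed; a pose out of reach is approached as far as the arm can. A call with a gripper value outside its range is refused whole. OPENING is the opening in per cent of the stroke, from 0 (shut) to 100 (fully open), set as the call begins (- or left out, the last holds). The fingers move at their own pace and stop on an object; FORCE is the grip in N (left out, the last holds). Time passes only in rows, so rows that repeat a pose let the fingers close, or fill a call up. It gives the time, the measured TCP pose, the force and the opening at its end, in the units of the state.
- r.read_state(): the state, without advancing time (a new reading comes with each control period).
- r.capture(name): name is "scene" or "top"; returns (picture, depth): 480x640x3 uint8, red, green, blue; 480x640 float32, m along the optical axis (not along the pixel's ray), 0 where there is no reading.
- r.camera_info(name): a dict with "fx", "fy", "cx", "cy" (pixels), "world_to_cam" (4x4, takes a point from world to camera coordinates). Camera axes: x right, y down, z forward; pixel columns grow to the right and rows downward; lengths in m; the calibration is good to about 2 mm. A picture is of the moment at which its call begins. camera_info takes no time and is no camera call.
- r.job_done(): hands the job in, once; it reports no verdict.
The state is a dict: "clock": time; "joints": joint angles; "joint_vel": joint speeds; "tau": joint torques, N m; "eef_pos": TCP position; "tool_rot": TCP orientation; "wrist_force": force on the tool from outside, world axes, zero at the start; "wrist_torque": the same for the moment, N m; "opening": finger opening in m.
Only numpy, scipy, OpenCV 4.12 (cv2) and the standard library are available. Lean on these libraries where they do the work, as an engineer would, in place of code of your own. Each camera call takes 0.05 s, during which the arm holds its last target. There are 200 camera calls.

## Working session

There is one attempt and no reset: what is moved stays moved. The work goes in short steps, Python scripts to look and compute and a shell command to move; the robot and the scene stay as the last step left them, time stands still between calls to the robot, and variables do not carry over. Pictures are saved under pics/ and viewed, about 8 in all and at most 12, crops included, and the job is handed in when it is done.

```bash
mkdir -p pics; python3 - <<'E'
from bench import r
import cv2,numpy as np
s=r.read_state();print({k:np.round(v,3) for k,v in s.items()},r.pinch_z)
for n in("scene","top"):
    p,d=r.capture(n);cv2.imwrite(f"pics/{n}0.png",p[:,:,::-1]);np.save(f"pics/{n}0.npy",d)
    i=r.camera_info(n);print(n,i["fx"],i["fy"],i["cx"],i["cy"],np.round(i["world_to_cam"],4).tolist())
E
```

```text
{'clock': np.float64(0.0), 'joints': array([ 1.081,  0.351,  1.652, -0.   ,  1.139, -0.085]), 'joint_vel': array([-0.002, -0.001, -0.   , -0.   ,  0.001,  0.001]), 'tau': array([ 2.0000e-03, -4.9731e+01, -2.8526e+01,  7.0000e-02,  2.6000e-02,
       -0.0000e+00]), 'eef_pos': array([0.216, 0.505, 0.218]), 'tool_rot': array([ 0.142,  0.693, -0.143,  0.693]), 'wrist_force': array([ 0.46 , -0.46 , -0.681]), 'wrist_torque': array([ 0.052, -0.013, -0.034]), 'opening': np.float64(0.093)} 0.0188
scene 453.70616964296 453.70616964296 319.33712583107285 237.73145439450795 [[0.8248, 0.5655, 0.0011, -0.521], [0.3451, -0.5019, -0.7931, -0.1401], [-0.4479, 0.6545, -0.6091, 1.3034], [0.0, 0.0, 0.0, 1.0]]
top 457.00967975529545 457.00967975529545 316.14136878183615 240.92549378858666 [[-0.014, -0.9997, -0.0202, 0.0458], [-0.9931, 0.0162, -0.1163, 0.6092], [0.1165, 0.0184, -0.993, 1.1815], [0.0, 0.0, 0.0, 1.0]]
```

View pics/top0.png

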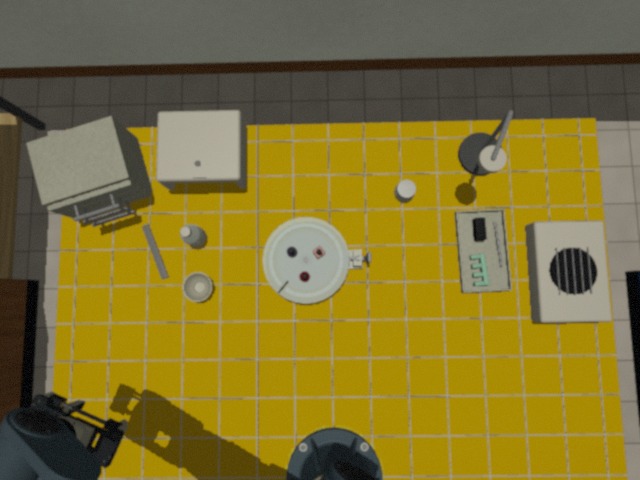

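View pics/scene0.png

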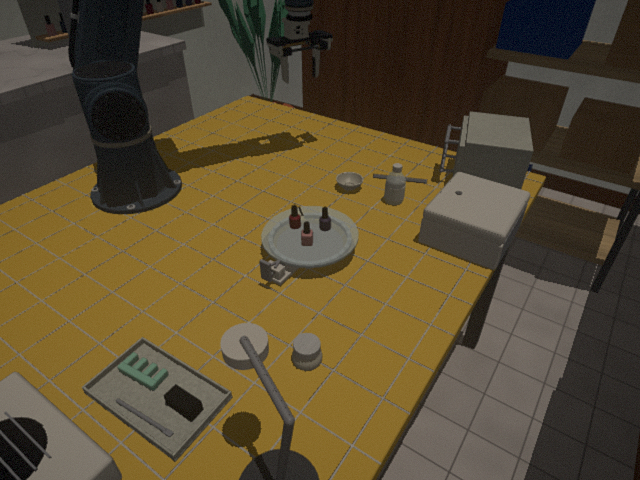

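Top view: platter centre about (306,260), engraved line about (283,286), guide block and tab about (355–370,258). The scene view shows the tab at (267,270) and three bottles near the centre. I'll zoom in and measure.

```bash
cat > h.py <<'E'
from bench import r
import cv2,numpy as np
def cam(n):
    i=r.camera_info(n);K=np.array([[i["fx"],0,i["cx"]],[0,i["fy"],i["cy"]],[0,0,1]]);return K,np.array(i["world_to_cam"])
def ray(n,u,v):
    K,T=cam(n);R=T[:3,:3];d=R.T@np.linalg.inv(K)@[u,v,1];return -R.T@T[:3,3],d
def onplane(n,u,v,z):
    c,d=ray(n,u,v);return c+d*(z-c[2])/d[2]
def cloud(n,D):
    K,T=cam(n);v,u=np.indices(D.shape);P=np.stack([(u-K[0,2])/K[0,0]*D,(v-K[1,2])/K[1,1]*D,D],-1)
    return (P-T[:3,3])@T[:3,:3]
def proj(n,P):
    K,T=cam(n);q=K@(T[:3,:3]@np.asarray(P)+T[:3,3]);return q[:2]/q[2]
E
python3 - <<'E'
from h import *
for n,(x0,y0,x1,y1) in dict(top=(255,210,385,310),scene=(250,190,370,295)).items():
    p=cv2.imread(f"pics/{n}0.png")[y0:y1,x0:x1]
    p=cv2.convertScaleAbs(cv2.resize(p,None,fx=5.5,fy=5.5,interpolation=cv2.INTER_CUBIC),alpha=1.3)
    cv2.imwrite(f"pics/{n}0z.png",p)
D=np.load("pics/top0.npy");P=cloud("top",D)
p=cv2.imread("pics/top0.png");hsv=cv2.cvtColor(p,cv2.COLOR_BGR2HSV)
m=((hsv[...,1]<90)&(hsv[...,2]>120)).astype(np.uint8);m[:200]=0;m[320:]=0;m[:,:240]=0;m[:,400:]=0
c=max(cv2.findContours(m,cv2.RETR_EXTERNAL,cv2.CHAIN_APPROX_NONE)[0],key=cv2.contourArea)
pts=np.array([onplane("top",*q[0],.042)[:2] for q in c])
sel=pts
for _ in range(6):
    A=np.c_[2*sel,np.ones(len(sel))];s=np.linalg.lstsq(A,(sel**2).sum(1),rcond=None)[0];R=np.sqrt(s[2]+s[0]**2+s[1]**2)
    sel=pts[abs(np.hypot(*(pts-s[:2]).T)-R)<.004]
print("circle",s[:2],R,len(pts),len(sel),proj("top",[*s[:2],.042]))
# depth: plane fit of platter annulus
rr=np.hypot(P[...,0]-s[0],P[...,1]-s[1]);k=(rr>.07)&(rr<.108)&(D>0)
Q=P[k];Q=Q[abs(Q[:,2]-np.median(Q[:,2]))<.01];f=np.linalg.lstsq(np.c_[Q[:,:2]-s[:2],np.ones(len(Q))],Q[:,2],rcond=None)[0]
print("plane",f,len(Q),np.std(Q[:,2]-np.c_[Q[:,:2]-s[:2],np.ones(len(Q))]@f))
k=(rr>.16)&(rr<.22)&(D>0);print("table z",np.median(P[k][:,2]))
k=(rr>.12)&(rr<.19)&(P[...,2]>.02);v,u=np.nonzero(k)
for a,b in zip(u,v):print(a,b,np.round(P[b,a],3),p[b,a])
E
```

```text
circle [0.56043155 0.06495125] 0.11372613478453174 281 226 [305.60551939 259.43709037]
plane [0.00541281 0.02355085 0.04367572] 3047 0.002414300105887302
table z 0.0006969131550446121
359 249 [ 0.588 -0.078  0.024] [116 161 175]
353 250 [ 0.584 -0.061  0.039] [134 164 170]
354 250 [ 0.584 -0.063  0.038] [143 170 174]
355 250 [ 0.584 -0.066  0.04 ] [146 172 177]
356 250 [ 0.583 -0.068  0.042] [146 171 177]
357 250 [ 0.583 -0.071  0.04 ] [145 171 177]
358 250 [ 0.583 -0.074  0.04 ] [147 173 179]
359 250 [ 0.583 -0.076  0.045] [150 173 178]
360 250 [ 0.583 -0.079  0.039] [154 175 179]
361 250 [ 0.583 -0.082  0.04 ] [133 167 175]
353 251 [ 0.581 -0.061  0.039] [147 164 165]
354 251 [ 0.581 -0.063  0.036] [155 173 174]
355 251 [ 0.581 -0.066  0.036] [158 176 177]
356 251 [ 0.581 -0.069  0.039] [157 175 177]
357 251 [ 0.581 -0.071  0.041] [161 178 179]
358 251 [ 0.581 -0.074  0.042] [158 176 177]
359 251 [ 0.58  -0.076  0.043] [160 178 179]
360 251 [ 0.58  -0.079  0.045] [160 177 178]
361 251 [ 0.581 -0.082  0.041] [140 169 176]
369 251 [ 0.578 -0.1    0.07 ] [ 65 133 153]
370 251 [ 0.578 
[... 7995 characters left out ...]
068  0.039] [156 172 172]
357 264 [ 0.546 -0.07   0.041] [156 172 173]
358 264 [ 0.546 -0.073  0.04 ] [158 173 173]
359 264 [ 0.546 -0.075  0.042] [161 173 173]
360 264 [ 0.546 -0.078  0.043] [157 170 170]
361 264 [ 0.546 -0.081  0.041] [136 155 158]
353 265 [ 0.545 -0.061  0.02 ] [121 133 135]
354 265 [ 0.544 -0.062  0.041] [126 139 139]
355 265 [ 0.544 -0.065  0.036] [129 142 141]
356 265 [ 0.544 -0.068  0.037] [130 144 146]
357 265 [ 0.544 -0.071  0.034] [128 143 144]
358 265 [ 0.544 -0.074  0.03 ] [131 144 144]
359 265 [ 0.545 -0.076  0.027] [133 143 144]
360 265 [ 0.544 -0.079  0.033] [132 145 145]
361 265 [ 0.544 -0.082  0.03 ] [119 140 143]
352 266 [ 0.543 -0.058  0.02 ] [145 157 158]
```

View pics/top0z.png

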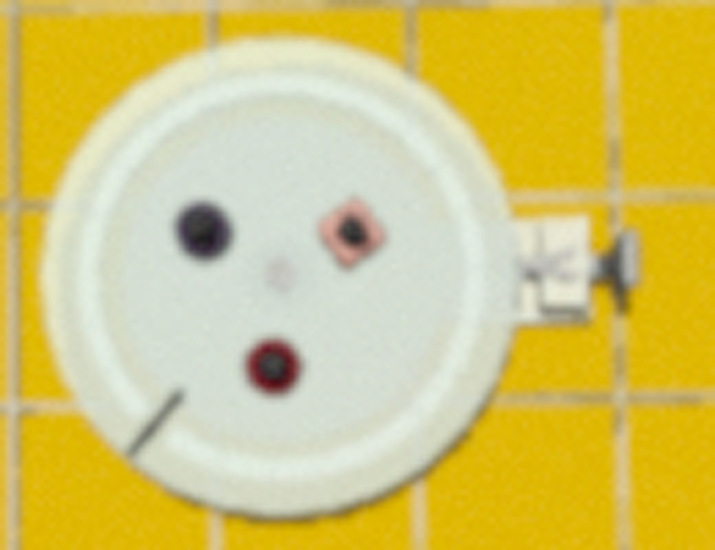

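View pics/scene0z.png

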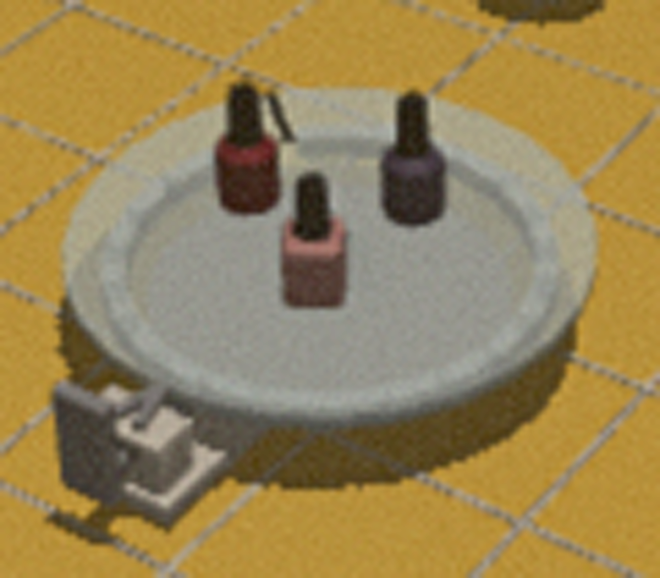

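Top zoom: the line runs from zoom (182,392) in to (131,455) out, i.e. full px (288.1,281.3) to (278.8,292.7). The pointer/block/tab lie to the right, at about px (357–370,257). The scene zoom shows the bottles clear of the rim and a clear run-up outside the tab. Next I'll refine by averaging the depth.

```bash
python3 - <<'E'
from h import *
from scipy.spatial.transform import Rotation as Ro
D=np.array([r.capture("top")[1] for _ in range(8)]);D[D==0]=np.nan;D=np.nanmedian(D,0);P=cloud("top",D)
c=np.array([.5604,.065])
rr=np.hypot(P[...,0]-c[0],P[...,1]-c[1])
def fit(k,z0,t):
    Q=P[k&(abs(P[...,2]-z0)<t)];A=np.c_[Q[:,:2]-c,np.ones(len(Q))]
    f=np.linalg.lstsq(A,Q[:,2],rcond=None)[0];return f.round(4),len(Q),np.std(Q[:,2]-A@f).round(4)
print("table",fit((rr>.19)&(rr<.25),0,.006))
print("platter",fit((rr>.07)&(rr<.108),.044,.008), fit((rr<.108),.044,.008))
k=(P[...,2]>.062)&(rr>.14)&(rr<.18);print("tab top",P[k].mean(0),P[k].min(0),P[k].max(0))
k=(abs(P[...,2]-.042)<.004)&(rr>.124)&(rr<.15);print("block",P[k].mean(0),np.median(P[k][:,2]),P[k].min(0),P[k].max(0))
for q in((278.8,292.7),(288.1,281.3),(306.1,259.6)):
    w=onplane("top",*q,.043);d=w[:2]-c;print(w.round(4),np.hypot(*d).round(4),np.arctan2(d[1],d[0]).round(3))
s=r.read_state();print(s["eef_pos"]);print(Ro.from_quat(s["tool_rot"]).as_matrix().round(3))
E
```

```text
table (array([-0.    ,  0.0005,  0.0007]), 11120, np.float64(0.001))
platter (array([0.0064, 0.0233, 0.0436]), 3060, np.float64(0.001)) (array([0.0064, 0.0234, 0.0437]), 4979, np.float64(0.001))
tab top [ 0.56370328 -0.10005855  0.07201585] [ 0.55170912 -0.10455266  0.06722539] [ 0.57734254 -0.09661556  0.07530454]
block [ 0.56540479 -0.07118407  0.0413853 ] 0.040932570912820126 [ 0.54622599 -0.0817794   0.0380485 ] [ 0.58357313 -0.05984244  0.04585989]
[0.4742 0.1361 0.043 ] 0.1118 2.452
[0.5036 0.1115 0.043 ] 0.0735 2.456
[0.5599 0.0636 0.043 ] 0.0015 -1.913
[0.21657118 0.50553467 0.21858842]
[[-0.     0.394  0.919]
 [-0.     0.919 -0.394]
 [-1.    -0.    -0.   ]]
```

```bash
python3 -m pendant '[{"ty":-0.5,"tz":1.0,"rx":-0.05},{"ty":-1.0,"tz":2.0,"rx":-0.1},{"ty":-1.5,"tz":3.1,"rx":-0.15},{"ty":-2.0,"tz":4.1,"rx":-0.2},{"ty":-2.5,"tz":5.2,"rx":-0.25},{"tx":0.3,"ty":-3.0,"tz":6.2,"rx":-0.3},{"tx":0.8,"ty":-3.5,"tz":7.2,"rx":-0.35},{"tx":1.3,"ty":-4.0,"tz":8.3,"rx":-0.405},{"tx":1.9,"ty":-4.5,"tz":9.3,"rx":-0.405},{"tx":2.5,"ty":-5.07,"tz":10.38,"rx":-0.405}]' 0 20; python3 -c "
from h import *
from scipy.spatial.transform import Rotation as Ro
s=r.read_state();print(s['eef_pos'],s['joints'].round(2));print(Ro.from_quat(s['tool_rot']).as_matrix().round(3))"
```

```text
[0.21657118 0.50553467 0.21858842] [ 1.08  0.35  1.65  0.    1.14 -0.08]
[[-0.     0.394  0.919]
 [-0.     0.919 -0.394]
 [-1.    -0.    -0.   ]]invalid input at $[0]: expected keys tx, ty, tz, rx, ry, rz
```

```bash
python3 -m pendant '[{"tx":0,"ty":-0.5,"tz":1.0,"rx":-0.05,"ry":0,"rz":0},{"tx":0,"ty":-1.0,"tz":2.0,"rx":-0.1,"ry":0,"rz":0},{"tx":0,"ty":-1.5,"tz":3.1,"rx":-0.15,"ry":0,"rz":0},{"tx":0,"ty":-2.0,"tz":4.1,"rx":-0.2,"ry":0,"rz":0},{"tx":0,"ty":-2.5,"tz":5.2,"rx":-0.25,"ry":0,"rz":0},{"tx":0.3,"ty":-3.0,"tz":6.2,"rx":-0.3,"ry":0,"rz":0},{"tx":0.8,"ty":-3.5,"tz":7.2,"rx":-0.35,"ry":0,"rz":0},{"tx":1.3,"ty":-4.0,"tz":8.3,"rx":-0.405,"ry":0,"rz":0},{"tx":1.9,"ty":-4.5,"tz":9.3,"rx":-0.405,"ry":0,"rz":0},{"tx":2.5,"ty":-5.07,"tz":10.38,"rx":-0.405,"ry":0,"rz":0}]' 0 20; python3 -c "
from h import *
from scipy.spatial.transform import Rotation as Ro
s=r.read_state();print(s['eef_pos'],s['joints'].round(2));print(Ro.from_quat(s['tool_rot']).as_matrix().round(3))"
```

```text
clock: 1.5
eef_pos: [0.5152, 0.1593, 0.1212]
tool_rot: [-0.0, 0.707, 0.0, 0.707]
wrist_force: [-0.3, 1.1, -0.5]
opening: 0.0177
[0.51522368 0.15925396 0.12117631] [ 0.21  0.45  1.77 -0.    0.92 -1.36]
[[ 0.001 -0.     1.   ]
 [ 0.     1.     0.   ]
 [-1.     0.     0.001]]
```

```bash
python3 -m pendant '[{"tx":0.3,"ty":0,"tz":0,"rx":0,"ry":0,"rz":0},{"tx":0.7,"ty":-0.08,"tz":0.09,"rx":0,"ry":0,"rz":0},{"tx":1.1,"ty":-0.08,"tz":0.09,"rx":0,"ry":0,"rz":0},{"tx":1.4,"ty":-0.08,"tz":0.09,"rx":0,"ry":0,"rz":0},{"tx":1.6,"ty":-0.08,"tz":0.09,"rx":0,"ry":0,"rz":0},{"tx":1.65,"ty":-0.08,"tz":0.09,"rx":0,"ry":0,"rz":0},{"tx":1.7,"ty":-0.08,"tz":0.09,"rx":0,"ry":0,"rz":0},{"tx":1.72,"ty":-0.08,"tz":0.09,"rx":0,"ry":0,"rz":0},{"tx":1.72,"ty":-0.08,"tz":0.09,"rx":0,"ry":0,"rz":0},{"tx":1.72,"ty":-0.08,"tz":0.09,"rx":0,"ry":0,"rz":0}]' 0 20; python3 - <<'E'
from h import *
p,d=r.capture("scene");cv2.imwrite("pics/s2.png",cv2.resize(p[120:320,200:440,::-1],None,fx=3,fy=3))
for _ in range(4):
    r.capture("top");s=r.read_state();print(s["wrist_force"].round(2),s["eef_pos"].round(5))
E
```

```text
clock: 2.5
eef_pos: [0.519, 0.1561, 0.0527]
tool_rot: [-0.0, 0.707, 0.0, 0.707]
wrist_force: [-1.1, -0.5, -0.3]
opening: 0.0004
[1.12 0.3  0.44] [0.51898 0.15607 0.05263]
[ 0.2  -0.79  0.53] [0.51896 0.15603 0.05257]
[-0.62 -0.69 -0.24] [0.51896 0.15603 0.05253]
[0.02 0.03 0.89] [0.51891 0.15604 0.05248]
```

View pics/s2.png

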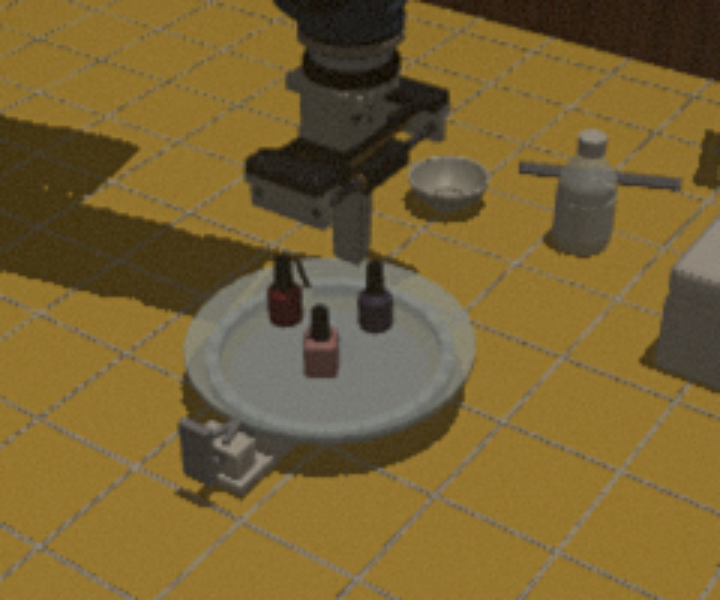

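The scene shows the shut fingers hovering above the far rim at crop (352,255), clear of the bottles. Now a careful touch-down.

```bash
python3 -m pendant '[{"tx":0.05,"ty":0,"tz":0,"rx":0,"ry":0,"rz":0},{"tx":0.1,"ty":0,"tz":0,"rx":0,"ry":0,"rz":0},{"tx":0.13,"ty":0,"tz":0,"rx":0,"ry":0,"rz":0},{"tx":0.15,"ty":0,"tz":0,"rx":0,"ry":0,"rz":0},{"tx":0.16,"ty":0,"tz":0,"rx":0,"ry":0,"rz":0},{"tx":0.17,"ty":0,"tz":0,"rx":0,"ry":0,"rz":0},{"tx":0.175,"ty":0,"tz":0,"rx":0,"ry":0,"rz":0},{"tx":0.175,"ty":0,"tz":0,"rx":0,"ry":0,"rz":0},{"tx":0.175,"ty":0,"tz":0,"rx":0,"ry":0,"rz":0},{"tx":0.175,"ty":0,"tz":0,"rx":0,"ry":0,"rz":0}]'; python3 -c "
from h import *
print(r.read_state()['eef_pos'])"
```

```text
clock: 3.75
eef_pos: [0.5189, 0.156, 0.0455]
tool_rot: [-0.0, 0.707, 0.0, 0.707]
wrist_force: [-0.2, 0.3, 1.0]
opening: 0.0007
[0.51890857 0.15604855 0.04550064]
```

```bash
python3 -m pendant '[{"tx":0.004,"ty":0,"tz":0,"rx":0,"ry":0,"rz":0},{"tx":0.008,"ty":0,"tz":0,"rx":0,"ry":0,"rz":0},{"tx":0.01,"ty":0,"tz":0,"rx":0,"ry":0,"rz":0},{"tx":0.012,"ty":0,"tz":0,"rx":0,"ry":0,"rz":0},{"tx":0.014,"ty":0,"tz":0,"rx":0,"ry":0,"rz":0},{"tx":0.015,"ty":0,"tz":0,"rx":0,"ry":0,"rz":0},{"tx":0.015,"ty":0,"tz":0,"rx":0,"ry":0,"rz":0},{"tx":0.015,"ty":0,"tz":0,"rx":0,"ry":0,"rz":0},{"tx":0.015,"ty":0,"tz":0,"rx":0,"ry":0,"rz":0},{"tx":0.015,"ty":0,"tz":0,"rx":0,"ry":0,"rz":0}]'; python3 -c "
from h import *
print(r.read_state()['eef_pos'])"
```

```text
clock: 4.75
eef_pos: [0.5189, 0.156, 0.0449]
tool_rot: [-0.0, 0.707, 0.0, 0.707]
wrist_force: [-0.4, 0.2, 0.7]
opening: 0.0006
[0.51892748 0.15604179 0.04491376]
```

```bash
python3 -m pendant '[{"tx":0.004,"ty":0,"tz":0,"rx":0,"ry":0,"rz":0},{"tx":0.008,"ty":0,"tz":0,"rx":0,"ry":0,"rz":0},{"tx":0.01,"ty":0,"tz":0,"rx":0,"ry":0,"rz":0},{"tx":0.012,"ty":0,"tz":0,"rx":0,"ry":0,"rz":0},{"tx":0.013,"ty":0,"tz":0,"rx":0,"ry":0,"rz":0},{"tx":0.014,"ty":0,"tz":0,"rx":0,"ry":0,"rz":0},{"tx":0.014,"ty":0,"tz":0,"rx":0,"ry":0,"rz":0},{"tx":0.014,"ty":0,"tz":0,"rx":0,"ry":0,"rz":0},{"tx":0.014,"ty":0,"tz":0,"rx":0,"ry":0,"rz":0},{"tx":0.014,"ty":0,"tz":0,"rx":0,"ry":0,"rz":0}]'; python3 -c "
from h import *
print(r.read_state()['eef_pos'])"
```

```text
clock: 5.75
eef_pos: [0.5189, 0.1561, 0.0444]
tool_rot: [-0.0, 0.707, 0.0, 0.707]
wrist_force: [-0.0, 1.1, 1.8]
opening: 0.0006
[0.51893063 0.1560679  0.04436684]
```

Possibly just touching (1.8 N). One more step.

```bash
python3 -m pendant '[{"tx":0.004,"ty":0,"tz":0,"rx":0,"ry":0,"rz":0},{"tx":0.008,"ty":0,"tz":0,"rx":0,"ry":0,"rz":0},{"tx":0.01,"ty":0,"tz":0,"rx":0,"ry":0,"rz":0},{"tx":0.01,"ty":0,"tz":0,"rx":0,"ry":0,"rz":0},{"tx":0.01,"ty":0,"tz":0,"rx":0,"ry":0,"rz":0},{"tx":0.01,"ty":0,"tz":0,"rx":0,"ry":0,"rz":0},{"tx":0.01,"ty":0,"tz":0,"rx":0,"ry":0,"rz":0},{"tx":0.01,"ty":0,"tz":0,"rx":0,"ry":0,"rz":0},{"tx":0.01,"ty":0,"tz":0,"rx":0,"ry":0,"rz":0},{"tx":0.01,"ty":0,"tz":0,"rx":0,"ry":0,"rz":0}]'; python3 -c "
from h import *
for _ in range(3):
  r.capture('top');s=r.read_state();print(s['eef_pos'],s['wrist_force'])"
```

```text
clock: 6.75
eef_pos: [0.5189, 0.1561, 0.044]
tool_rot: [-0.0, 0.707, 0.0, 0.707]
wrist_force: [0.1, 1.5, 2.7]
opening: 0.0005
[0.51893912 0.15604922 0.04395409] [-1.02971108  1.22913946  1.23608921]
[0.51897432 0.15605521 0.04396433] [-0.07142423  1.15046516  1.77121469]
[0.5189194  0.15606763 0.04396218] [-0.17196181  0.99976982  2.17558257]
```

```bash
python3 -m pendant '[{"tx":0.004,"ty":0,"tz":0,"rx":0,"ry":0,"rz":0},{"tx":0.008,"ty":0,"tz":0,"rx":0,"ry":0,"rz":0},{"tx":0.01,"ty":0,"tz":0,"rx":0,"ry":0,"rz":0},{"tx":0.01,"ty":0,"tz":0,"rx":0,"ry":0,"rz":0},{"tx":0.01,"ty":0,"tz":0,"rx":0,"ry":0,"rz":0},{"tx":0.01,"ty":0,"tz":0,"rx":0,"ry":0,"rz":0},{"tx":0.01,"ty":0,"tz":0,"rx":0,"ry":0,"rz":0},{"tx":0.01,"ty":0,"tz":0,"rx":0,"ry":0,"rz":0},{"tx":0.01,"ty":0,"tz":0,"rx":0,"ry":0,"rz":0},{"tx":0.01,"ty":0,"tz":0,"rx":0,"ry":0,"rz":0}]'; python3 -c "
from h import *
for _ in range(3):
  r.capture('top');s=r.read_state();print(s['eef_pos'],s['wrist_force'])"
```

```text
clock: 7.9
eef_pos: [0.5189, 0.1561, 0.0436]
tool_rot: [0.0, 0.707, 0.0, 0.707]
wrist_force: [0.2, 1.7, 3.0]
opening: 0.0006
[0.51895838 0.15606152 0.04357197] [-0.48828028  1.90852635  1.92882096]
[0.51893192 0.15607514 0.04357679] [-0.16260461  1.75991141  2.58405032]
[0.51897234 0.15605485 0.0436017 ] [0.35382279 1.27779825 2.82633695]
```

```bash
python3 -m pendant '[{"tx":0.004,"ty":0,"tz":0,"rx":0,"ry":0,"rz":0},{"tx":0.008,"ty":0,"tz":0,"rx":0,"ry":0,"rz":0},{"tx":0.012,"ty":0,"tz":0,"rx":0,"ry":0,"rz":0},{"tx":0.016,"ty":0,"tz":0,"rx":0,"ry":0,"rz":0},{"tx":0.018,"ty":0,"tz":0,"rx":0,"ry":0,"rz":0},{"tx":0.02,"ty":0,"tz":0,"rx":0,"ry":0,"rz":0},{"tx":0.02,"ty":0,"tz":0,"rx":0,"ry":0,"rz":0},{"tx":0.02,"ty":0,"tz":0,"rx":0,"ry":0,"rz":0},{"tx":0.02,"ty":0,"tz":0,"rx":0,"ry":0,"rz":0},{"tx":0.02,"ty":0,"tz":0,"rx":0,"ry":0,"rz":0}]'; python3 -c "
from h import *
for _ in range(3):
  r.capture('top');s=r.read_state();print(s['eef_pos'],s['wrist_force'])"
```

```text
clock: 9.05
eef_pos: [0.519, 0.1561, 0.0428]
tool_rot: [-0.0, 0.707, 0.0, 0.707]
wrist_force: [-0.5, 1.4, 3.6]
opening: 0.0002
[0.51896719 0.15607104 0.04277632] [-0.2070016   3.27959317  4.30898655]
[0.51894807 0.15606266 0.04277498] [-1.57764803  2.53590493  3.3859052 ]
[0.51897102 0.15607941 0.04279431] [-0.40878875  2.08226655  3.89321581]
```

```bash
python3 -m pendant '[{"tx":0.005,"ty":0,"tz":0,"rx":0,"ry":0,"rz":0},{"tx":0.01,"ty":0,"tz":0,"rx":0,"ry":0,"rz":0},{"tx":0.015,"ty":0,"tz":0,"rx":0,"ry":0,"rz":0},{"tx":0.02,"ty":0,"tz":0,"rx":0,"ry":0,"rz":0},{"tx":0.025,"ty":0,"tz":0,"rx":0,"ry":0,"rz":0},{"tx":0.03,"ty":0,"tz":0,"rx":0,"ry":0,"rz":0},{"tx":0.035,"ty":0,"tz":0,"rx":0,"ry":0,"rz":0},{"tx":0.04,"ty":0,"tz":0,"rx":0,"ry":0,"rz":0},{"tx":0.04,"ty":0,"tz":0,"rx":0,"ry":0,"rz":0},{"tx":0.04,"ty":0,"tz":0,"rx":0,"ry":0,"rz":0}]'; python3 -c "
from h import *
for _ in range(3):
  r.capture('top');s=r.read_state();print(s['eef_pos'],s['wrist_force'],s['wrist_torque'])"
```

```text
clock: 10.2
eef_pos: [0.5191, 0.1562, 0.0413]
tool_rot: [0.0, 0.707, 0.0, 0.707]
wrist_force: [-1.5, 4.2, 6.7]
opening: 0.0002
[0.51902862 0.15619217 0.04134571] [-2.03308622  3.7852157   5.70965539] [ 0.6482914   0.33261149 -0.0165855 ]
[0.51902814 0.15616228 0.04132693] [-1.69427735  2.88151061  6.49625673] [0.64635117 0.30013433 0.0409343 ]
[0.51906024 0.15619398 0.04133979] [-2.05991161  3.25162817  7.30891949] [0.65426912 0.26508748 0.00637775]
```

```bash
python3 -m pendant '[{"tx":0.015,"ty":0,"tz":0,"rx":0,"ry":0,"rz":0},{"tx":0.03,"ty":0,"tz":0,"rx":0,"ry":0,"rz":0},{"tx":0.04,"ty":0,"tz":0,"rx":0,"ry":0,"rz":0},{"tx":0.045,"ty":-0.03,"tz":-0.06,"rx":0,"ry":0,"rz":0},{"tx":0.047,"ty":-0.075,"tz":-0.145,"rx":0,"ry":0,"rz":0},{"tx":0.05,"ty":-0.12,"tz":-0.23,"rx":0,"ry":0,"rz":0},{"tx":0.053,"ty":-0.19,"tz":-0.335,"rx":0,"ry":0,"rz":0},{"tx":0.056,"ty":-0.26,"tz":-0.44,"rx":0,"ry":0,"rz":0},{"tx":0.06,"ty":-0.335,"tz":-0.54,"rx":0,"ry":0,"rz":0},{"tx":0.063,"ty":-0.415,"tz":-0.633,"rx":0,"ry":0,"rz":0}]'; cat > look.py <<'E'
from h import *
import sys
c=np.array([.5604,.065])
p,d=r.capture("top");s=r.read_state();e=s["eef_pos"]-[*c,0]
th=np.arctan2(e[1],e[0])%6.283;n=np.array([np.cos(th),np.sin(th)]);f=s["wrist_force"]
print("th",th.round(3),"rad",np.hypot(*e[:2]).round(4),"z",e[2].round(5),"gap",(e[2]-.043-.0064*e[0]-.0229*e[1]).round(5),"Fz",f[2].round(1),"Frad",(f[:2]@n).round(1),"Ftan",(f[1]*n[0]-f[0]*n[1]).round(1),"|F|",np.linalg.norm(f).round(1),"t",s["clock"])
# engraved line: dark pixels, radius 76..112, unwrapped on disc plane
if len(sys.argv)>1: cv2.imwrite(sys.argv[1],cv2.resize(p[200:320,240:400,::-1],None,fx=4.5,fy=4.5,interpolation=cv2.INTER_CUBIC))
g=cv2.GaussianBlur(cv2.cvtColor(p,cv2.COLOR_RGB2GRAY),(0,0),.7).astype(np.float32);A=np.arange(0,2*np.pi,.01);R=np.arange(.080,.109,.003)
UV=np.array([[proj("top",[c[0]+a*np.cos(t),c[1]+a*np.sin(t),.043+a*(.0064*np.cos(t)+.0229*np.sin(t))]) for a in R] for t in A],np.float32)
S=cv2.remap(g,UV[...,0],UV[...,1],cv2.INTER_LINEAR);v=S.max(1)  # dark along the whole radius
base=np.median(S);w=np.clip(base-20-S.mean(1),0,None)*(v<base+5)
k=np.nonzero(w>0)[0]
for q in np.split(k,np.nonzero(np.diff(k)>2)[0]+1):
    if len(q): print("dark",(A[q]@w[q]/w[q].sum()).round(3),"width",len(q),"depth",w[q].max().round(0))
E
python3 look.py pics/a.png
```

```text
clock: 11.35
eef_pos: [0.4955, 0.1398, 0.0397]
tool_rot: [0.0, 0.705, 0.0, 0.709]
wrist_force: [3.3, 3.9, 8.2]
opening: 0.0004
th 2.292 rad 0.0991 z 0.03956 gap -0.00472 Fz 7.3 Frad -0.2 Ftan -4.9 |F| 8.8 t 11.4Traceback (most recent call last):
  File "look.py", line 10, in <module>
    UV=np.array([[proj("top",[c[0]+a*np.cos(t),c[1]+a*np.sin(t),.043+a*(.0064*np.cos(t)+.0229*np.sin(t))]) for a in R] for t in A],np.float32)
                  ~~~~^^^^^^^^^^^^^^^^^^^^^^^^^^^^^^^^^^^^^^^^^^^^^^^^^^^^^^^^^^^^^^^^^^^^^^^^^^^^^^^^^^^^
  File "h.py", line 13, in proj
    K,T=cam(n);q=K@(T[:3,:3]@np.asarray(P)+T[:3,3]);return q[:2]/q[2]
        ~~~^^^
  File "h.py", line 4, in cam
    i=r.camera_info(n);K=np.array([[i["fx"],0,i["cx"]],[0,i["fy"],i["cy"]],[0,0,1]]);return K,np.array(i["world_to_cam"])
ValueError: time passes only in moves, steps and waits
```

View pics/a.png

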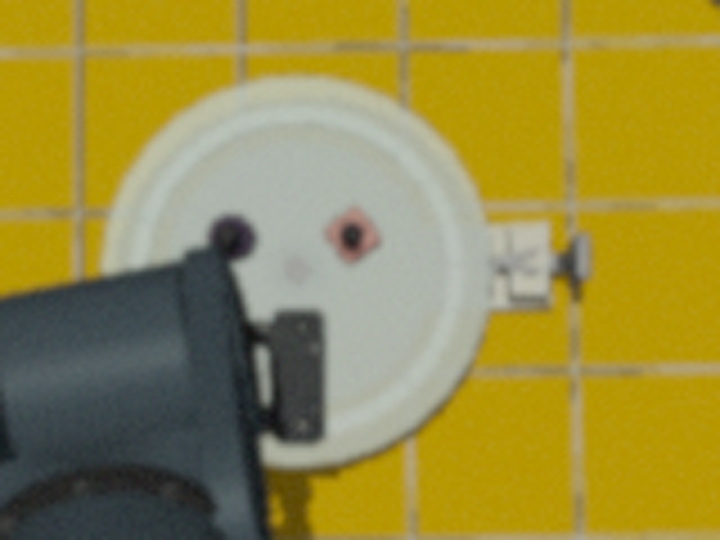

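```bash
sed -i 's/^def cam(n):/import functools\n@functools.cache\ndef cam(n):/' h.py
python3 -m pendant '[{"tx":0.02,"ty":0,"tz":0,"rx":0,"ry":0,"rz":0},{"tx":0.04,"ty":0,"tz":0,"rx":0,"ry":0,"rz":0},{"tx":0.055,"ty":-0.045,"tz":-0.055,"rx":0,"ry":0,"rz":0},{"tx":0.06,"ty":-0.11,"tz":-0.14,"rx":0,"ry":0,"rz":0},{"tx":0.062,"ty":-0.18,"tz":-0.22,"rx":0,"ry":0,"rz":0},{"tx":0.065,"ty":-0.28,"tz":-0.3,"rx":0,"ry":0,"rz":0},{"tx":0.068,"ty":-0.375,"tz":-0.38,"rx":0,"ry":0,"rz":0},{"tx":0.072,"ty":-0.48,"tz":-0.45,"rx":0,"ry":0,"rz":0},{"tx":0.075,"ty":-0.58,"tz":-0.52,"rx":0,"ry":0,"rz":0},{"tx":0.079,"ty":-0.8,"tz":-0.64,"rx":0,"ry":0,"rz":0}]'; python3 look.py
```

```text
clock: 12.4
eef_pos: [0.4711, 0.108, 0.0372]
tool_rot: [0.001, 0.704, 0.001, 0.71]
wrist_force: [1.9, 5.3, 9.7]
opening: 0.0004
th 2.706 rad 0.0993 z 0.03704 gap -0.00635 Fz 10.1 Frad -1.6 Ftan -4.8 |F| 11.3 t 12.45
dark 2.879 width 184 depth 123.0
```

```bash
cat >> look.py <<'E'
def bot(img):
    h=cv2.cvtColor(img,cv2.COLOR_RGB2HSV).astype(int);o={}
    v,u=np.indices(h.shape[:2]);a0=np.hypot(u-305.6,v-259.4)<38
    for nm,m in dict(pink=((h[...,0]<12)|(h[...,0]>172))&(h[...,1]>45)&(h[...,1]<130)&(h[...,2]>110),purple=(h[...,0]>115)&(h[...,0]<165)&(h[...,1]>40)&(h[...,2]<120)&(h[...,2]>30),red=((h[...,0]<8)|(h[...,0]>168))&(h[...,1]>140)&(h[...,2]<140)).items():
        m=m&a0
        if m.sum()>5:
            w=onplane("top",u[m].mean(),v[m].mean(),.09);d=w[:2]-c;o[nm]=(m.sum(),(np.arctan2(d[1],d[0])%6.283).round(3),np.hypot(*d).round(4))
    return o
print("ref",bot(cv2.imread("pics/top0.png")[:,:,::-1]));print("now",bot(p))
E
python3 look.py
```

```text
th 2.702 rad 0.0991 z 0.03713 gap -0.00627 Fz 11.2 Frad 1.4 Ftan -5.1 |F| 12.4 t 12.5
dark 2.891 width 183 depth 121.0
ref {'pink': (np.int64(67), np.float64(4.99), np.float64(0.0319)), 'purple': (np.int64(19), np.float64(1.189), np.float64(0.0348)), 'red': (np.int64(21), np.float64(3.102), np.float64(0.0466))}
now {'pink': (np.int64(64), np.float64(5.426), np.float64(0.0321)), 'purple': (np.int64(16), np.float64(1.658), np.float64(0.0307)), 'red': (np.int64(11), np.float64(3.571), np.float64(0.0476))}
```

Turned about 0.45 rad so far and gripping at about 10–11 N. Continuing with longer strokes.

```bash

python3 -m pendant '[{"tx":0.008,"ty":-0.105,"tz":-0.06,"rx":0,"ry":0,"rz":0},{"tx":0.011,"ty":-0.215,"tz":-0.11,"rx":0,"ry":0,"rz":0},{"tx":0.014,"ty":-0.335,"tz":-0.15,"rx":0,"ry":0,"rz":0},{"tx":0.017,"ty":-0.455,"tz":-0.185,"rx":0,"ry":0,"rz":0},{"tx":0.02,"ty":-0.575,"tz":-0.21,"rx":0,"ry":0,"rz":0},{"tx":0.023,"ty":-0.7,"tz":-0.23,"rx":0,"ry":0,"rz":0},{"tx":0.026,"ty":-0.825,"tz":-0.245,"rx":0,"ry":0,"rz":0},{"tx":0.029,"ty":-0.95,"tz":-0.255,"rx":0,"ry":0,"rz":0},{"tx":0.032,"ty":-1.075,"tz":-0.255,"rx":0,"ry":0,"rz":0},{"tx":0.035,"ty":-1.2,"tz":-0.25,"rx":0,"ry":0,"rz":0}]'; python3 look.py
```

```text
clock: 13.5
eef_pos: [0.4613, 0.0593, 0.0361]
tool_rot: [0.001, 0.703, 0.001, 0.711]
wrist_force: [-0.6, 6.0, 10.0]
opening: 0.0007
th 3.204 rad 0.0993 z 0.03602 gap -0.00621 Fz 11.0 Frad 0.8 Ftan -5.9 |F| 12.4 t 13.55
dark 3.099 width 207 depth 101.0
ref {'pink': (np.int64(67), np.float64(4.99), np.float64(0.0319)), 'purple': (np.int64(19), np.float64(1.189), np.float64(0.0348)), 'red': (np.int64(21), np.float64(3.102), np.float64(0.0466))}
now {'pink': (np.int64(76), np.float64(5.565), np.float64(0.0231)), 'purple': (np.int64(15), np.float64(2.049), np.float64(0.0371)), 'red': (np.int64(20), np.float64(3.922), np.float64(0.0468))}
```

```bash

python3 -m pendant '[{"tx":0.01,"ty":-0.12,"tz":0.0,"rx":0,"ry":0,"rz":0},{"tx":0.013,"ty":-0.24,"tz":0.01,"rx":0,"ry":0,"rz":0},{"tx":0.017,"ty":-0.36,"tz":0.03,"rx":0,"ry":0,"rz":0},{"tx":0.02,"ty":-0.485,"tz":0.06,"rx":0,"ry":0,"rz":0},{"tx":0.024,"ty":-0.6,"tz":0.1,"rx":0,"ry":0,"rz":0},{"tx":0.027,"ty":-0.72,"tz":0.14,"rx":0,"ry":0,"rz":0},{"tx":0.03,"ty":-0.835,"tz":0.185,"rx":0,"ry":0,"rz":0},{"tx":0.034,"ty":-0.95,"tz":0.235,"rx":0,"ry":0,"rz":0},{"tx":0.037,"ty":-1.17,"tz":0.36,"rx":0,"ry":0,"rz":0},{"tx":0.04,"ty":-1.375,"tz":0.5,"rx":0,"ry":0,"rz":0}]'; python3 look.py
```

```text
clock: 14.55
eef_pos: [0.481, 0.0038, 0.0347]
tool_rot: [0.001, 0.704, 0.001, 0.71]
wrist_force: [-3.3, 6.0, 10.4]
opening: 0.0004
th 3.811 rad 0.1002 z 0.03482 gap -0.00625 Fz 9.6 Frad 3.1 Ftan -3.9 |F| 10.8 t 14.6
dark 3.538 width 185 depth 113.0
ref {'pink': (np.int64(67), np.float64(4.99), np.float64(0.0319)), 'purple': (np.int64(19), np.float64(1.189), np.float64(0.0348)), 'red': (np.int64(21), np.float64(3.102), np.float64(0.0466))}
now {'pink': (np.int64(68), np.float64(0.025), np.float64(0.0261)), 'purple': (np.int64(8), np.float64(2.485), np.float64(0.0395)), 'red': (np.int64(22), np.float64(4.402), np.float64(0.0443))}
```

```bash

python3 -m pendant '[{"tx":0.02,"ty":-0.095,"tz":0.085,"rx":0,"ry":0,"rz":0},{"tx":0.022,"ty":-0.19,"tz":0.17,"rx":0,"ry":0,"rz":0},{"tx":0.024,"ty":-0.275,"tz":0.26,"rx":0,"ry":0,"rz":0},{"tx":0.026,"ty":-0.36,"tz":0.35,"rx":0,"ry":0,"rz":0},{"tx":0.028,"ty":-0.44,"tz":0.45,"rx":0,"ry":0,"rz":0},{"tx":0.03,"ty":-0.515,"tz":0.55,"rx":0,"ry":0,"rz":0},{"tx":0.032,"ty":-0.585,"tz":0.655,"rx":0,"ry":0,"rz":0},{"tx":0.034,"ty":-0.65,"tz":0.76,"rx":0,"ry":0,"rz":0},{"tx":0.036,"ty":-0.705,"tz":0.87,"rx":0,"ry":0,"rz":0},{"tx":0.037,"ty":-0.76,"tz":0.98,"rx":0,"ry":0,"rz":0}]'; python3 look.py
```

```text
clock: 15.6
eef_pos: [0.5201, -0.0277, 0.0337]
tool_rot: [0.001, 0.704, 0.001, 0.71]
wrist_force: [-6.2, 1.7, 11.1]
opening: 0.0004
th 4.31 rad 0.1011 z 0.0338 gap -0.00682 Fz 11.4 Frad 1.3 Ftan -6.0 |F| 12.9 t 15.65
dark 4.15 width 188 depth 103.0
ref {'pink': (np.int64(67), np.float64(4.99), np.float64(0.0319)), 'purple': (np.int64(19), np.float64(1.189), np.float64(0.0348)), 'red': (np.int64(21), np.float64(3.102), np.float64(0.0466))}
now {'pink': (np.int64(64), np.float64(0.728), np.float64(0.0343)), 'purple': (np.int64(10), np.float64(3.225), np.float64(0.0331))}
```

```bash

python3 -m pendant '[{"tx":-0.15,"ty":0,"tz":0,"rx":0,"ry":0,"rz":0},{"tx":-0.4,"ty":0,"tz":0,"rx":0,"ry":0,"rz":0},{"tx":-0.6,"ty":0.2,"tz":-0.2,"rx":0,"ry":0.005,"rz":0},{"tx":-0.6,"ty":0.6,"tz":-0.5,"rx":0,"ry":0.0085,"rz":0},{"tx":-0.6,"ty":1.0,"tz":-0.8,"rx":0,"ry":0.0085,"rz":0},{"tx":-0.6,"ty":1.4,"tz":-1.1,"rx":0,"ry":0.0085,"rz":0},{"tx":-0.6,"ty":1.75,"tz":-1.35,"rx":0,"ry":0.0085,"rz":0},{"tx":-0.6,"ty":1.92,"tz":-1.46,"rx":0,"ry":0.0085,"rz":0},{"tx":-0.55,"ty":1.92,"tz":-1.46,"rx":0,"ry":0.0085,"rz":0},{"tx":-0.55,"ty":1.92,"tz":-1.46,"rx":0,"ry":0.0085,"rz":0}]'; python3 look.py pics/b.png
```

```text
clock: 16.65
eef_pos: [0.4625, 0.0487, 0.0553]
tool_rot: [0.001, 0.707, 0.001, 0.707]
wrist_force: [0.6, -0.1, 0.0]
opening: 0.0008
th 3.308 rad 0.0991 z 0.05534 gap 0.01335 Fz -0.3 Frad 0.9 Ftan -0.1 |F| 1.0 t 16.7
dark 3.191 width 224 depth 100.0
ref {'pink': (np.int64(67), np.float64(4.99), np.float64(0.0319)), 'purple': (np.int64(19), np.float64(1.189), np.float64(0.0348)), 'red': (np.int64(21), np.float64(3.102), np.float64(0.0466))}
now {'pink': (np.int64(84), np.float64(0.425), np.float64(0.0252)), 'purple': (np.int64(9), np.float64(3.107), np.float64(0.0346)), 'red': (np.int64(22), np.float64(4.763), np.float64(0.0438))}
```

View pics/b.png

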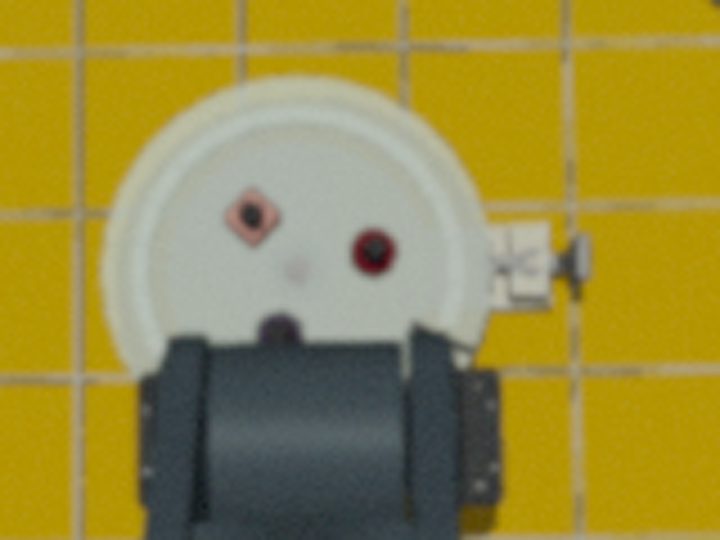

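Picture 7 (b.png): the line is hidden under the arm. The bottle triangle (pink at crop (251,215), red at (373,252)) has turned 1.81 rad, leaving about 0.47 rad. I'll regrip for a shorter stroke.

```bash

python3 -m pendant '[{"tx":0.15,"ty":0,"tz":0,"rx":0,"ry":0,"rz":0},{"tx":0.27,"ty":0,"tz":0,"rx":0,"ry":0,"rz":0},{"tx":0.32,"ty":0,"tz":0,"rx":0,"ry":0,"rz":0},{"tx":0.35,"ty":0,"tz":0,"rx":0,"ry":0,"rz":0},{"tx":0.38,"ty":0,"tz":0,"rx":0,"ry":0,"rz":0},{"tx":0.4,"ty":0,"tz":0,"rx":0,"ry":0,"rz":0},{"tx":0.42,"ty":0,"tz":0,"rx":0,"ry":0,"rz":0},{"tx":0.44,"ty":0,"tz":0,"rx":0,"ry":0,"rz":0},{"tx":0.45,"ty":0,"tz":0,"rx":0,"ry":0,"rz":0},{"tx":0.45,"ty":0,"tz":0,"rx":0,"ry":0,"rz":0}]'; python3 look.py|head -1
```

```text
clock: 17.7
eef_pos: [0.4623, 0.0485, 0.0375]
tool_rot: [0.001, 0.707, 0.0, 0.707]
wrist_force: [-4.9, -1.7, 8.1]
opening: 0.0006
th 3.308 rad 0.0995 z 0.03755 gap -0.00445 Fz 7.7 Frad 5.4 Ftan 0.5 |F| 9.4 t 17.75
```

```bash

python3 -m pendant '[{"tx":0.02,"ty":-0.05,"tz":0,"rx":0,"ry":0,"rz":0},{"tx":0.035,"ty":-0.13,"tz":0.01,"rx":0,"ry":0,"rz":0},{"tx":0.045,"ty":-0.23,"tz":0.03,"rx":0,"ry":0,"rz":0},{"tx":0.048,"ty":-0.35,"tz":0.065,"rx":0,"ry":0,"rz":0},{"tx":0.051,"ty":-0.47,"tz":0.105,"rx":0,"ry":0,"rz":0},{"tx":0.054,"ty":-0.585,"tz":0.15,"rx":0,"ry":0,"rz":0},{"tx":0.057,"ty":-0.7,"tz":0.2,"rx":0,"ry":0,"rz":0},{"tx":0.06,"ty":-0.81,"tz":0.26,"rx":0,"ry":0,"rz":0},{"tx":0.063,"ty":-0.92,"tz":0.325,"rx":0,"ry":0,"rz":0},{"tx":0.063,"ty":-0.92,"tz":0.325,"rx":0,"ry":0,"rz":0}]'; python3 look.py
```

```text
clock: 18.75
eef_pos: [0.4758, 0.0118, 0.0355]
tool_rot: [0.001, 0.707, 0.0, 0.707]
wrist_force: [-2.9, 4.5, 10.3]
opening: 0.0006
th 3.701 rad 0.0999 z 0.0355 gap -0.00575 Fz 10.2 Frad 0.5 Ftan -5.1 |F| 11.5 t 18.8
dark 3.464 width 192 depth 113.0
dark 4.588 width 10 depth 31.0
ref {'pink': (np.int64(67), np.float64(4.99), np.float64(0.0319)), 'purple': (np.int64(19), np.float64(1.189), np.float64(0.0348)), 'red': (np.int64(21), np.float64(3.102), np.float64(0.0466))}
now {'pink': (np.int64(72), np.float64(0.822), np.float64(0.0245)), 'red': (np.int64(21), np.float64(5.132), np.float64(0.0423))}
```

The line is now visible to the detector at 4.588 rad, with the pointer at about 4.738. A last 0.16 rad.

```bash

python3 -m pendant '[{"tx":0.01,"ty":-0.045,"tz":0.03,"rx":0,"ry":0,"rz":0},{"tx":0.011,"ty":-0.09,"tz":0.06,"rx":0,"ry":0,"rz":0},{"tx":0.012,"ty":-0.135,"tz":0.09,"rx":0,"ry":0,"rz":0},{"tx":0.013,"ty":-0.18,"tz":0.125,"rx":0,"ry":0,"rz":0},{"tx":0.014,"ty":-0.225,"tz":0.16,"rx":0,"ry":0,"rz":0},{"tx":0.015,"ty":-0.27,"tz":0.195,"rx":0,"ry":0,"rz":0},{"tx":0.016,"ty":-0.315,"tz":0.23,"rx":0,"ry":0,"rz":0},{"tx":0.016,"ty":-0.315,"tz":0.23,"rx":0,"ry":0,"rz":0},{"tx":0.016,"ty":-0.315,"tz":0.23,"rx":0,"ry":0,"rz":0},{"tx":0.016,"ty":-0.315,"tz":0.23,"rx":0,"ry":0,"rz":0}]'; python3 look.py pics/c.png
```

```text
clock: 19.8
eef_pos: [0.4849, -0.0002, 0.0353]
tool_rot: [0.001, 0.707, 0.001, 0.707]
wrist_force: [-3.9, 4.2, 9.4]
opening: 0.0006
th 3.853 rad 0.0997 z 0.0353 gap -0.00573 Fz 8.7 Frad 0.3 Ftan -6.8 |F| 11.1 t 19.85
dark 3.607 width 188 depth 110.0
dark 4.721 width 9 depth 29.0
ref {'pink': (np.int64(67), np.float64(4.99), np.float64(0.0319)), 'purple': (np.int64(19), np.float64(1.189), np.float64(0.0348)), 'red': (np.int64(21), np.float64(3.102), np.float64(0.0466))}
now {'pink': (np.int64(72), np.float64(0.929), np.float64(0.0245)), 'red': (np.int64(18), np.float64(5.292), np.float64(0.0396))}
```

View pics/c.png

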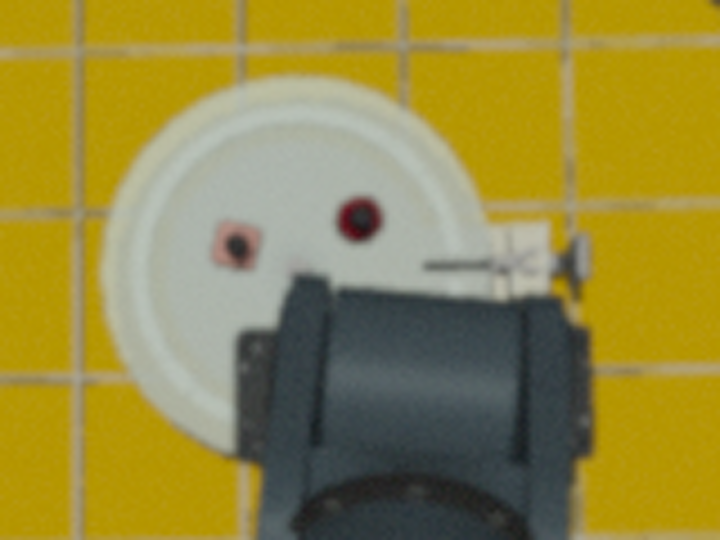

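The line (crop (425,266)–(492,263)) faces the pointer tip at (497,263). I'll lift straight off, move outside the tab and check again.

```bash

python3 -m pendant '[{"tx":-0.1,"ty":0,"tz":0,"rx":0,"ry":0,"rz":0},{"tx":-0.3,"ty":0,"tz":0,"rx":0,"ry":0,"rz":0},{"tx":-0.8,"ty":0,"tz":0,"rx":0,"ry":0,"rz":0},{"tx":-1.4,"ty":-0.2,"tz":0.1,"rx":0,"ry":0,"rz":0},{"tx":-1.7,"ty":-0.8,"tz":0.4,"rx":0,"ry":0,"rz":0},{"tx":-1.7,"ty":-1.6,"tz":0.8,"rx":0,"ry":0,"rz":0},{"tx":-1.7,"ty":-2.4,"tz":1.2,"rx":0,"ry":0,"rz":0},{"tx":-1.7,"ty":-3.2,"tz":1.6,"rx":0,"ry":0,"rz":0},{"tx":-1.7,"ty":-3.8,"tz":1.9,"rx":0,"ry":0,"rz":0},{"tx":-1.7,"ty":-4.1,"tz":2.0,"rx":0,"ry":0,"rz":0}]'; python3 look.py
```

```text
clock: 20.85
eef_pos: [0.5656, -0.1664, 0.1031]
tool_rot: [0.002, 0.707, -0.0, 0.708]
wrist_force: [-0.8, -0.8, -0.5]
opening: 0.0005
th 4.734 rad 0.232 z 0.10301 gap 0.06529 Fz -0.1 Frad 0.7 Ftan -1.4 |F| 1.6 t 20.9
dark 4.722 width 11 depth 33.0
ref {'pink': (np.int64(67), np.float64(4.99), np.float64(0.0319)), 'purple': (np.int64(19), np.float64(1.189), np.float64(0.0348)), 'red': (np.int64(21), np.float64(3.102), np.float64(0.0466))}
now {'pink': (np.int64(87), np.float64(0.879), np.float64(0.0239)), 'purple': (np.int64(10), np.float64(3.349), np.float64(0.0446)), 'red': (np.int64(20), np.float64(5.218), np.float64(0.0407))}
```

```bash

python3 -m pendant '[{"tx":0.3,"ty":0,"tz":0,"rx":0,"ry":0,"rz":0},{"tx":0.7,"ty":0,"tz":0,"rx":0,"ry":0,"rz":0},{"tx":1.0,"ty":0,"tz":0,"rx":0,"ry":0,"rz":0},{"tx":1.2,"ty":0,"tz":0,"rx":0,"ry":0,"rz":0},{"tx":1.2,"ty":0.1,"tz":0,"rx":0,"ry":0,"rz":0},{"tx":1.2,"ty":0.3,"tz":0,"rx":0,"ry":0,"rz":0},{"tx":1.2,"ty":0.5,"tz":0,"rx":0,"ry":0,"rz":0},{"tx":1.2,"ty":0.6,"tz":0,"rx":0,"ry":0,"rz":0},{"tx":1.2,"ty":0.65,"tz":0,"rx":0,"ry":0,"rz":0},{"tx":1.2,"ty":0.65,"tz":0,"rx":0,"ry":0,"rz":0}]'; python3 look.py pics/d.png|head -2
```

```text
clock: 21.9
eef_pos: [0.5657, -0.1405, 0.0553]
tool_rot: [0.001, 0.707, -0.0, 0.708]
wrist_force: [0.0, 0.1, -0.9]
opening: 0.0006
th 4.738 rad 0.2058 z 0.05523 gap 0.01691 Fz 0.2 Frad -0.5 Ftan -0.6 |F| 0.8 t 21.95
dark 4.722 width 11 depth 33.0
```

View pics/d.png

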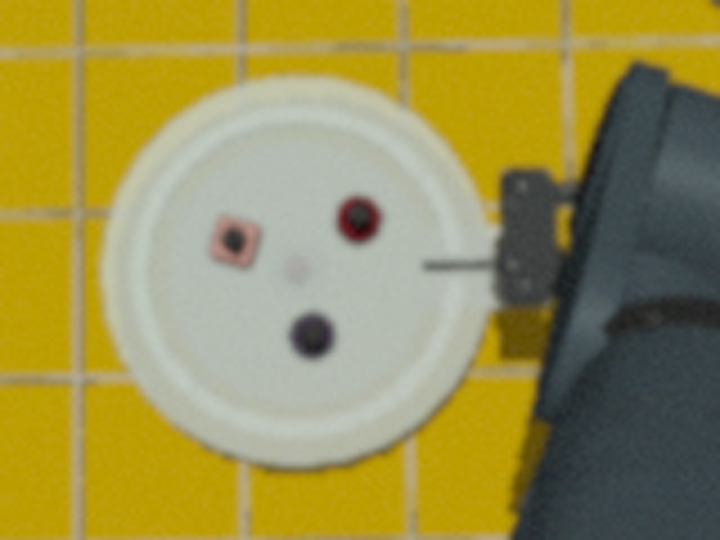

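The line still faces the pointer (end at (495,265)), with all three bottles upright and the gripper over the tab. Pushing gently now.

```bash

python3 -m pendant '[{"tx":0,"ty":0.05,"tz":0,"rx":0,"ry":0,"rz":0},{"tx":0,"ty":0.1,"tz":0,"rx":0,"ry":0,"rz":0},{"tx":0,"ty":0.15,"tz":0,"rx":0,"ry":0,"rz":0},{"tx":0,"ty":0.2,"tz":0,"rx":0,"ry":0,"rz":0},{"tx":0,"ty":0.25,"tz":0,"rx":0,"ry":0,"rz":0},{"tx":0,"ty":0.3,"tz":0,"rx":0,"ry":0,"rz":0},{"tx":0,"ty":0.35,"tz":0,"rx":0,"ry":0,"rz":0},{"tx":0,"ty":0.4,"tz":0,"rx":0,"ry":0,"rz":0},{"tx":0,"ty":0.4,"tz":0,"rx":0,"ry":0,"rz":0},{"tx":0,"ty":0.4,"tz":0,"rx":0,"ry":0,"rz":0}]'; python3 look.py|head -2
```

```text
clock: 22.95
eef_pos: [0.5658, -0.1247, 0.0553]
tool_rot: [0.002, 0.707, -0.0, 0.708]
wrist_force: [-0.5, -0.7, 0.2]
opening: 0.0008
th 4.741 rad 0.1899 z 0.05525 gap 0.01656 Fz -0.5 Frad 0.2 Ftan 0.3 |F| 0.6 t 23.0
dark 4.723 width 22 depth 49.0
```

```bash

python3 -m pendant '[{"tx":0,"ty":0.03,"tz":0,"rx":0,"ry":0,"rz":0},{"tx":0,"ty":0.06,"tz":0,"rx":0,"ry":0,"rz":0},{"tx":0,"ty":0.09,"tz":0,"rx":0,"ry":0,"rz":0},{"tx":0,"ty":0.12,"tz":0,"rx":0,"ry":0,"rz":0},{"tx":0,"ty":0.15,"tz":0,"rx":0,"ry":0,"rz":0},{"tx":0,"ty":0.18,"tz":0,"rx":0,"ry":0,"rz":0},{"tx":0,"ty":0.21,"tz":0,"rx":0,"ry":0,"rz":0},{"tx":0,"ty":0.24,"tz":0,"rx":0,"ry":0,"rz":0},{"tx":0,"ty":0.25,"tz":0,"rx":0,"ry":0,"rz":0},{"tx":0,"ty":0.25,"tz":0,"rx":0,"ry":0,"rz":0}]'; python3 look.py|head -2
```

```text
clock: 24.0
eef_pos: [0.5658, -0.1148, 0.0553]
tool_rot: [0.001, 0.707, -0.0, 0.708]
wrist_force: [-0.1, -3.0, 0.1]
opening: 0.0005
th 4.742 rad 0.1799 z 0.05527 gap 0.01635 Fz 0.7 Frad 2.6 Ftan -0.5 |F| 2.7 t 24.05
dark 4.782 width 64 depth 71.0
```

```bash

python3 -m pendant '[{"tx":0,"ty":0.03,"tz":0,"rx":0,"ry":0,"rz":0},{"tx":0,"ty":0.06,"tz":0,"rx":0,"ry":0,"rz":0},{"tx":0,"ty":0.09,"tz":0,"rx":0,"ry":0,"rz":0},{"tx":0,"ty":0.12,"tz":0,"rx":0,"ry":0,"rz":0},{"tx":0,"ty":0.15,"tz":0,"rx":0,"ry":0,"rz":0},{"tx":0,"ty":0.17,"tz":0,"rx":0,"ry":0,"rz":0},{"tx":0,"ty":0.19,"tz":0,"rx":0,"ry":0,"rz":0},{"tx":0,"ty":0.2,"tz":0,"rx":0,"ry":0,"rz":0},{"tx":0,"ty":0.2,"tz":0,"rx":0,"ry":0,"rz":0},{"tx":0,"ty":0.2,"tz":0,"rx":0,"ry":0,"rz":0}]'; python3 look.py|head -1
```

```text
clock: 25.05
eef_pos: [0.5658, -0.1068, 0.0553]
tool_rot: [0.002, 0.707, -0.0, 0.708]
wrist_force: [-1.3, -2.8, -0.0]
opening: 0.0003
th 4.744 rad 0.1719 z 0.05528 gap 0.01618 Fz 0.9 Frad 1.8 Ftan -0.5 |F| 2.1 t 25.1
```

```bash

python3 -m pendant '[{"tx":0,"ty":0.02,"tz":0,"rx":0,"ry":0,"rz":0},{"tx":0,"ty":0.04,"tz":0,"rx":0,"ry":0,"rz":0},{"tx":0,"ty":0.06,"tz":0,"rx":0,"ry":0,"rz":0},{"tx":0,"ty":0.08,"tz":0,"rx":0,"ry":0,"rz":0},{"tx":0,"ty":0.09,"tz":0,"rx":0,"ry":0,"rz":0},{"tx":0,"ty":0.1,"tz":0,"rx":0,"ry":0,"rz":0},{"tx":0,"ty":0.1,"tz":0,"rx":0,"ry":0,"rz":0},{"tx":0,"ty":0.1,"tz":0,"rx":0,"ry":0,"rz":0},{"tx":0,"ty":0.1,"tz":0,"rx":0,"ry":0,"rz":0},{"tx":0,"ty":0.1,"tz":0,"rx":0,"ry":0,"rz":0}]'; python3 look.py|head -1
```

```text
clock: 26.1
eef_pos: [0.5658, -0.1028, 0.0553]
tool_rot: [0.002, 0.707, -0.0, 0.708]
wrist_force: [-0.8, -1.9, 1.0]
opening: 0.0007
th 4.744 rad 0.1679 z 0.05527 gap 0.01607 Fz 0.1 Frad 1.7 Ftan -1.3 |F| 2.1 t 26.15
```

```bash

python3 -m pendant '[{"tx":0,"ty":0.02,"tz":0,"rx":0,"ry":0,"rz":0},{"tx":0,"ty":0.04,"tz":0,"rx":0,"ry":0,"rz":0},{"tx":0,"ty":0.05,"tz":0,"rx":0,"ry":0,"rz":0},{"tx":0,"ty":0.06,"tz":0,"rx":0,"ry":0,"rz":0},{"tx":0,"ty":0.06,"tz":0,"rx":0,"ry":0,"rz":0},{"tx":0,"ty":0.06,"tz":0,"rx":0,"ry":0,"rz":0},{"tx":0,"ty":0.06,"tz":0,"rx":0,"ry":0,"rz":0},{"tx":0,"ty":0.06,"tz":0,"rx":0,"ry":0,"rz":0},{"tx":0,"ty":0.06,"tz":0,"rx":0,"ry":0,"rz":0},{"tx":0,"ty":0.06,"tz":0,"rx":0,"ry":0,"rz":0}]'; python3 look.py|head -1
```

```text
clock: 27.15
eef_pos: [0.5658, -0.1004, 0.0553]
tool_rot: [0.002, 0.707, -0.0, 0.708]
wrist_force: [-1.7, -2.0, 0.4]
opening: 0.0004
th 4.745 rad 0.1655 z 0.05527 gap 0.01603 Fz 0.8 Frad 2.4 Ftan -2.1 |F| 3.2 t 27.2
```

```bash

python3 -m pendant '[{"tx":0,"ty":0.02,"tz":0,"rx":0,"ry":0,"rz":0},{"tx":0,"ty":0.04,"tz":0,"rx":0,"ry":0,"rz":0},{"tx":0,"ty":0.06,"tz":0,"rx":0,"ry":0,"rz":0},{"tx":0,"ty":0.07,"tz":0,"rx":0,"ry":0,"rz":0},{"tx":0,"ty":0.08,"tz":0,"rx":0,"ry":0,"rz":0},{"tx":0,"ty":0.08,"tz":0,"rx":0,"ry":0,"rz":0},{"tx":0,"ty":0.08,"tz":0,"rx":0,"ry":0,"rz":0},{"tx":0,"ty":0.08,"tz":0,"rx":0,"ry":0,"rz":0},{"tx":0,"ty":0.08,"tz":0,"rx":0,"ry":0,"rz":0},{"tx":0,"ty":0.08,"tz":0,"rx":0,"ry":0,"rz":0}]'; python3 look.py|head -1
```

```text
clock: 28.2
eef_pos: [0.5659, -0.098, 0.0555]
tool_rot: [0.001, 0.706, -0.001, 0.708]
wrist_force: [-3.3, -9.0, 0.4]
opening: 0.0003
th 4.746 rad 0.1631 z 0.05545 gap 0.01614 Fz 2.1 Frad 8.2 Ftan -3.4 |F| 9.1 t 28.25
```

```bash

python3 -m pendant '[{"tx":0,"ty":0.01,"tz":0,"rx":0,"ry":0,"rz":0},{"tx":0,"ty":0.02,"tz":0,"rx":0,"ry":0,"rz":0},{"tx":0,"ty":0.03,"tz":0,"rx":0,"ry":0,"rz":0},{"tx":0,"ty":0.035,"tz":0,"rx":0,"ry":0,"rz":0},{"tx":0,"ty":0.035,"tz":0,"rx":0,"ry":0,"rz":0},{"tx":0,"ty":0.035,"tz":0,"rx":0,"ry":0,"rz":0},{"tx":0,"ty":0.035,"tz":0,"rx":0,"ry":0,"rz":0},{"tx":0,"ty":0.035,"tz":0,"rx":0,"ry":0,"rz":0},{"tx":0,"ty":0.035,"tz":0,"rx":0,"ry":0,"rz":0},{"tx":0,"ty":0.035,"tz":0,"rx":0,"ry":0,"rz":0}]'; python3 look.py|head -1
```

```text
clock: 29.25
eef_pos: [0.5659, -0.0977, 0.0556]
tool_rot: [0.0, 0.706, -0.001, 0.708]
wrist_force: [-2.8, -9.6, -0.2]
opening: 0.0008
th 4.746 rad 0.1627 z 0.0556 gap 0.01629 Fz 1.4 Frad 10.9 Ftan -3.5 |F| 11.6 t 29.3
```

Hard stop reached at about 10–11 N, after the expected ~18 mm of travel. Backing off and checking.

```bash

python3 -m pendant '[{"tx":0,"ty":-0.1,"tz":0,"rx":0,"ry":0,"rz":0},{"tx":0,"ty":-0.4,"tz":0,"rx":0,"ry":0,"rz":0},{"tx":0,"ty":-0.9,"tz":0,"rx":0,"ry":0,"rz":0},{"tx":-0.5,"ty":-1.2,"tz":0,"rx":0,"ry":0,"rz":0},{"tx":-1.2,"ty":-1.2,"tz":0,"rx":0,"ry":0,"rz":0},{"tx":-2.2,"ty":-1.2,"tz":-0.5,"rx":0,"ry":0,"rz":0},{"tx":-3,"ty":-1.5,"tz":-1.3,"rx":0,"ry":0,"rz":0},{"tx":-3,"ty":-2,"tz":-2.3,"rx":0,"ry":0,"rz":0},{"tx":-3,"ty":-2.5,"tz":-3.2,"rx":0,"ry":0,"rz":0},{"tx":-3,"ty":-2.5,"tz":-3.8,"rx":0,"ry":0,"rz":0}]'; python3 look.py pics/e.png; python3 - <<'E'
from h import *
D=np.array([r.capture("top")[1] for _ in range(6)]);D=np.median(D,0);P=cloud("top",D);rr=np.hypot(P[...,0]-.5604,P[...,1]-.065)
k=(P[...,2]>.062)&(rr>.12)&(rr<.19);print("tab top",P[k].mean(0),P[k].min(0),P[k].max(0),k.sum())
E
```

```text
clock: 30.3
eef_pos: [0.4117, -0.1988, 0.1757]
tool_rot: [0.001, 0.706, -0.002, 0.708]
wrist_force: [0.4, 0.9, -0.0]
opening: 0.0003
th 4.19 rad 0.303 z 0.17532 gap 0.13931 Fz -0.3 Frad -0.1 Ftan 1.3 |F| 1.4 t 30.35
dark 4.722 width 11 depth 33.0
ref {'pink': (np.int64(67), np.float64(4.99), np.float64(0.0319)), 'purple': (np.int64(19), np.float64(1.189), np.float64(0.0348)), 'red': (np.int64(21), np.float64(3.102), np.float64(0.0466))}
now {'pink': (np.int64(79), np.float64(0.999), np.float64(0.0269)), 'purple': (np.int64(15), np.float64(3.387), np.float64(0.0447)), 'red': (np.int64(22), np.float64(5.209), np.float64(0.0411))}
tab top [ 0.56282606 -0.08195804  0.07197867] [ 0.55182883 -0.08649763  0.06489436] [ 0.57508998 -0.07872434  0.07497083] 34
```

View pics/e.png

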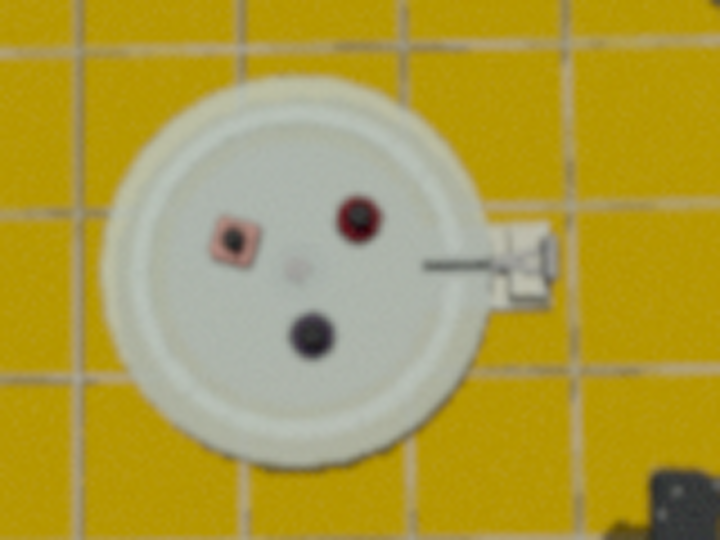

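The tab has moved 18.1 mm, so the bolt is home. The line still faces the pointer and the bottles are upright. Handing in.

```bash
python3 -c "
from bench import r
s=r.read_state();print(s['clock'],s['wrist_force']);print(r.job_done())"
```

```text
30.65 [-0.13201354  0.13770806 -0.09393349]
the job is handed in; nothing more can be done
None
```

I turned the platter about 2.27 rad anticlockwise with six short rim drags until the line faced the pointer. I then pushed the bolt in by its tab, backed away and handed in at 30.65 s of the 67 s allowed.

- **Line and pointer:** the line is at 4.722 rad against an estimated pointer direction of 4.738 rad (good to about ±0.015), roughly 2 mm sideways. The line had not moved when I checked after locking.
- **Bolt:** the tab moved 18.1 mm in the depth image, the full 18 mm of travel, and it met a firm stop at about 11 N.
- **Forces:** the highest wrist readings were about 13 N on the disc and 12 N on the bolt. I read them only at the end of each move, so brief peaks in between were not seen.
- **Bottles and surroundings:** the last top view shows all three bottles upright and in place on the platter. I did not measure the bystanders again; no move was planned near them. The robot was touching nothing at hand-in.

The first drag pressed too lightly (about 7.5 N) and slipped; the later ones, at about 9–11 N, turned the disc. The bottle-angle readings scattered by up to about 0.2 rad because of camera parallax and the arm blocking the view, so I judged the final alignment from the line itself.

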